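Push the roller up the gauge ramp and hold it on the stop

ROBOT

A 6-joint arm with a two-finger parallel gripper is mounted at the origin on the work surface. World frame = base frame: x ahead of the robot, y to its left, z up, the work surface at z = 0. Lengths are in m, angles in degrees, forces in N, time in s.
With the tool pointing down it reaches from about 0.4 to 0.825 m from the base axis. Payload 7 kg.
Tool frame: the origin (TCP) lies on the mounting face of the last link; the fingertips stand 178 mm ahead of it and the grasp point (between the pads) lies 159 mm ahead of it (ctrl.tip_extent is the distance from the TCP to the fingertips, in m); z points along the fingers, y is the direction in which the jaws open and shut (so a half turn about z gives the same grasp; the last joint's range is limited). The gripper opens to 88 mm and grips with 3 to 60 N. Pads are 19 mm wide; open, the fingers measure 130 mm over their backs; the gripper's body (78 mm by 193 mm) begins 47 mm behind the grasp point.
Start: joints at [84.001, 20.546, 0.682, 0, -70.136, -16.507], TCP at [0.258, 0.624, 0.405] pointing down, gripper open.
Joint ranges: [-176.03, 176.03], [-82.01, 121.73], [-58.28, 71.71], [-173.87, 95.51], [-174.79, -0.11], [-173.66, 173.66]. Speed limits (degrees/s): [136.94, 136.94, 172.46, 180, 180, 180].

INTERFACE

Orientations are given as [roll, pitch, yaw] about the fixed x, y, z axes, in that order (R = Rz(yaw) Ry(pitch) Rx(roll)).
In Python, from plant import ctrl gives the robot as it stands. The module is installed in compiled form; this text tells all that it offers.
- The arm moves only by the tool carry_out, never from a script. Its argument "moves" is text: rows parted by semicolons, each of 7 numbers parted by spaces: the finger opening in m, from 0 to 0.0876, then the shift along the tool's x, y, z in m, then the turn, a rotation vector about the tool's x, y, z in rad. A call has 1 to 20 rows; each row is the pose to reach, as a shift and turn from the pose commanded when the call began, along the tool's axes at that moment; what a row does not reach only later rows make up. A row lasts 1/10 s, in which the tool goes at most 50 mm and 8.59 degrees, less where a joint would pass 70% of its speed; a pose out of reach is approached as far as the arm can. A call with a gripper value outside its range is refused whole. The fingers move at their own pace and stop on an object; the grip force is fixed at half the most. Time passes only in rows, so rows that repeat a pose let the fingers close. It gives the time, the measured TCP pose, the force and the opening at its end, in the units of the state.
- ctrl.get_obs(): the state, without advancing time (a new reading comes with each control period).
- ctrl.snapshot(name): name is "scene" or "top" or "wrist"; returns a dict with "image" (384x512x3 uint8, red, green, blue), "K" (3x3 intrinsics, pixels), "R" (3x3) and "t" (3): a world point X has camera coordinates R X + t. Camera axes: x right, y down, z forward; pixel columns grow to the right and rows downward; lengths in m; the calibration is good to about 2 mm. The wrist camera is an equidistant fisheye: a pixel r from the principal point sees the ray r / f radians off the axis. A picture is of the moment at which its call begins. There is no depth.
- ctrl.close_job(): hands the job in, once; it reports no verdict.
Trained networks look in a picture, given as the dict that the camera call returned (one of the last four; its "shot" number tells which), for a name from the list of things; names that differ only in an ending like _2 or _b are one class to them, and where a whole thing is asked for, a point or a joint stands for the part that bears it (a point fixed in the world has none). Each returns a list of dicts, best first, with "confidence" (0 to 1); they miss things now and then, are a little off and sometimes report something else, mostly with a low value. They report only what shows in the picture. A call takes as long as a camera call. They do not tell look-alikes from the thing itself.
- ctrl.recognise(picture, label): "extent" ([left, top, right, bottom] in pixels, round what is visible of it).
- ctrl.trace(picture, label): "region" (384x512 bool, what is visible of it) and "extent" ([left, top, right, bottom] in pixels, round what is visible of it).
- ctrl.mark_of(picture, label): "at" ([row, column] in pixels: a listed point, or the origin of a listed thing).
The state is a dict: "clock": time; "joint_pos": joint angles; "qvel": joint speeds; "tau": joint torques, N m; "tool_pos": TCP position; "orientation": TCP orientation; "force": force on the tool from outside, world axes, zero at the start; "moment": the same for the moment, N m; "opening": finger opening in m.
Only numpy, scipy, OpenCV 4.12 (cv2) and the standard library are available. Lean on these libraries where they do the work, as an engineer would, in place of code of your own. Each camera call takes 0.05 s, during which the arm holds its last target.

TASK

With the fingertips, slowly and gently push the steel roller up the ramp of the checking gauge, without letting it roll back, until it sits squarely against the two blue stop blocks and the red sprung feeler is pressed fully in. Do not grip or lift the roller and leave the other things on the table alone. Finish while still holding the roller against the stops with the fingers, so that the gauge can be read.

Things in the scene. Friction and masses are not known exactly. Their poses are not given: they have to be found in the camera images.
- gauge: Fixed gauge. Plywood board 275 x 124 x 20 mm. Origin on the table under the roller's start; x horizontally up the ramp, y left, z up. Board: x -50 to 225 mm. Up to x = 3 mm its level top (z 20 mm) is the infeed shelf; the roller lies there between a 1.3 mm high ridge (x = -9.5 mm) and the ramp's foot. Side rails: inner faces y = +/-50 mm, tops 12 mm over the shelf, 10 over the ramp.
- ramp: Wooden ramp deck fixed on the gauge. Origin at its foot on the upper surface (gauge x 3 mm, z 20 mm); x up the slope (rises at 0.122 rad, 7 degrees), y left, z square to the surface. Two fixed blue stop blocks face the roller at x = 166 mm (|y| 18 to 48 mm, 34 mm high): the roller's axis ends at x 144, z 22 mm. Behind them a grey housing with a dial, x 188 to 228 mm, 57 mm high.
- stop (a point): Point in the plane of the stop faces, midway between the two blue blocks, 22 mm above the ramp surface (the height of the roller's axis). Its axes are the ramp's.
- feeler (a joint): Red sprung feeler (24 mm wide, 22 mm high) sliding between the stop blocks: 0 when free, its face then 10 mm in front of the stop faces; 0.010 m when pressed fully in, flush with them. Spring force 1.5 N free, 4 N fully in: it pushes the roller back when let go.
- roller: Loose smooth steel roller, 44 mm in diameter, 80 mm long, 0.25 to 0.5 kg, black end caps, copper bands. Origin at its centre, y along its axis; x and z turn as it rolls. At first it lies in the infeed shelf's trough, axis 42 mm above the table, along the gauge's y, up to 5 mm off the middle. On the slope it rolls back if not held.
- spare: Loose spare orange plastic roller standing on end beside the gauge, 36 mm in diameter, 64 mm high; origin at its underside. Leave alone.
- tape: Loose roll of black tape lying flat beside the gauge, 52 mm across, 19 mm high; origin at its underside. Leave alone.
- battery: Loose silver and blue battery pack 110 x 36 x 28 mm, origin at its underside. Leave alone.
- driver: Loose screwdriver with a red handle, lying. Leave alone.
- spanner: Loose steel spanner, lying. Leave alone.
- oil: Loose small oil bottle standing, 44 mm in diameter, 110 mm high, yellow label, red cap; origin at its underside. Leave alone.
There are look-alikes about, which are no part of the job. Of the things shaped like the roller, the steel one is meant.

How it is judged:
By the outcome, as a careful person would: the job done as asked, in the order asked, and still so for the second after the job is handed in, while the arm keeps its last pose, push and grip.
It also fails if it takes over 48 s, if anything falls off the work surface, if the arm or the gripper's body presses on something with over 40 N, if the wrist force passes 120 N, or if a joint passes its speed limit or range.

## Working session

There is one attempt and no reset: what is moved stays moved. The work goes in short steps, Python scripts to look and compute and a tool call to move; the robot and the scene stay as the last step left them, time stands still between calls to the robot, and variables do not carry over. Pictures are saved under pics/ and viewed, and the job is handed in when it is done.

Besides the shell and the picture viewer there is one more tool, called by a JSON object that holds its "op" and its "data". carry_out: Moves the arm, as the interface text tells. Its arguments: {"type":"object","properties":{"moves":{"type":"string"}},"required":["moves"]}

```bash
mkdir -p pics
cat > h.py <<'E'
import numpy as np, cv2
from plant import ctrl
from scipy.spatial.transform import Rotation as Ro
def save(p,name): cv2.imwrite('pics/'+name,cv2.cvtColor(p['image'],cv2.COLOR_RGB2BGR))
def proj(p,X):
    c=np.asarray(X)@np.array(p['R']).T+p['t']; u=c@np.array(p['K']).T; return u[...,:2]/u[...,2:]
def ray(p,uv):
    d=np.linalg.solve(p['K'],[uv[0],uv[1],1.]); R=np.array(p['R']); return -R.T@p['t'], R.T@d
def atz(p,uv,z):
    o,d=ray(p,uv); return o+d*(z-o[2])/d[2]
E
python3 - <<'E'
from h import *
o=ctrl.get_obs(); print(o, ctrl.tip_extent)
for n in ['scene','top']:
    p=ctrl.snapshot(n); save(p,n+'0.png'); print(n,p['K'],p['R'],p['t'])
    for l in ['gauge','ramp','stop','feeler','roller','spare']:
        print(l,[(np.round(m['at'],1),round(m['confidence'],2)) for m in ctrl.mark_of(p,l)],[(np.round(m['extent']),round(m['confidence'],2)) for m in ctrl.recognise(p,l)])
E
```

```text
{'clock': 0.0, 'joint_pos': array([ 8.39996199e+01,  2.05915008e+01,  6.34323738e-01, -2.04196757e-02,
       -7.01372601e+01, -1.65069756e+01]), 'qvel': array([ 0.05067965, -0.08826599,  0.00415105, -0.11271483, -0.16371348,
       -0.03897104]), 'tau': array([ 6.78605484e-04, -5.82716274e+01,  2.93046534e+01,  6.99741036e+00,
        6.82981830e-03, -1.65499409e-04]), 'tool_pos': array([0.25831579, 0.62340385, 0.40372495]), 'orientation': array([ 1.79904000e+02, -8.43056513e-03, -2.25143024e+01]), 'force': array([-0.17281443, -0.500339  ,  0.46852041]), 'moment': array([ 0.00163961, -0.01955545,  0.0169113 ]), 'opening': 0.08787785913065714} 0.1781
scene [[395.20807953   0.         263.34094549]
 [  0.         395.20807953 197.94127262]
 [  0.           0.           1.        ]] [[-0.62888214  0.77735692  0.01494889]
 [ 0.49440992  0.41466881 -0.7639428 ]
 [-0.60005507 -0.4730391  -0.64511078]] [ 0.3122536  -0.20767191  1.5576783 ]
gauge [(array([230.4, 294.1]), 0.8), (array([218.5, 243.1]), 0.38)] [(array([220., 211., 319., 275.]), 0.79)]
ramp [(array([224.6, 287.1]), 0.72), (array([247.1, 383.2]), 0.52)] [(array([217., 215., 304., 266.]), 0.95)]
stop [(array([239.8, 244.4]), 0.95)] [(array([220., 214., 302., 264.]), 0.7)]Traceback (most recent call last):
  File "<stdin>", line 6, in <module>
ValueError: it knows: battery, driver, gauge, oil, ramp, roller, spanner, spare, stop, tape
```

Run:
```python
from h import *
for n in ['scene','top','wrist']:
    p=ctrl.snapshot(n); save(p,n+'1.png')
    if n!='scene': print(n,p['K'],p['R'],p['t'])
    for l in ['gauge','ramp','stop','roller','spare']:
        print(l,[(np.round(m['at'],1),round(m['confidence'],2)) for m in ctrl.mark_of(p,l)],[(np.round(m['extent']),round(m['confidence'],2)) for m in ctrl.recognise(p,l)])
```

```text
gauge [(array([233.1, 293.9]), 0.76)] [(array([219., 209., 320., 275.]), 0.68)]
ramp [(array([223.6, 285.3]), 0.73)] [(array([218., 217., 306., 266.]), 0.76)]
stop [(array([241.5, 244.5]), 0.81)] []
roller [(array([256.6, 332.3]), 0.78), (array([221. , 289.9]), 0.75), (array([203.9, 327.6]), 0.58), (array([186.4, 303.5]), 0.57)] [(array([280., 204., 310., 236.]), 0.89), (array([290., 178., 319., 195.]), 0.81), (array([317., 193., 343., 216.]), 0.77), (array([373., 282., 424., 342.]), 0.69), (array([320., 246., 350., 265.]), 0.56), (array([164., 135., 175., 155.]), 0.24)]
spare [(array([278. , 286.6]), 0.56), (array([312.5, 394.3]), 0.52)] [(array([281., 257., 294., 284.]), 0.74)]
top [[381.76872618   0.         258.02748269]
 [  0.         381.76872618 194.22407777]
 [  0.           0.           1.        ]] [[-0.02188943 -0.99972095 -0.0088815 ]
 [-0.99526444  0.02263168 -0.0945331 ]
 [ 0.09470772  0.00677016 -0.9954821 ]] [0.04248272 0.53635477 1.4030314 ]
gauge [(array([197.7, 234.8]), 0.96)] [(array([218., 137., 266., 219.]), 0.65), (array([162., 217., 174., 247.]), 0.15)]
ramp [
[... 316 characters left out ...]
0.63)] [(array([252., 237., 266., 258.]), 0.73), (array([220., 193., 244., 208.]), 0.67), (array([213., 231., 237., 251.]), 0.6), (array([179., 189., 203., 205.]), 0.53)]
spare [(array([161., 209.]), 0.59)] [(array([205., 157., 213., 169.]), 0.54)]
wrist [[297.31863964   0.         257.47372896]
 [  0.         297.31863964 192.17006826]
 [  0.           0.           1.        ]] [[-3.84004362e-01 -9.23330828e-01 -9.11896736e-04]
 [-8.86002074e-01  3.68201355e-01  2.81829891e-01]
 [-2.59886465e-01  1.09031850e-01 -9.59463955e-01]] [ 0.67498587 -0.03577194  0.38923404]
gauge [] []
ramp [] []
stop [] []
roller [(array([  5.2, 499.3]), 0.69)] [(array([475.,   0., 512.,  29.]), 0.91)]
spare [] []
```

View pics/scene0.png

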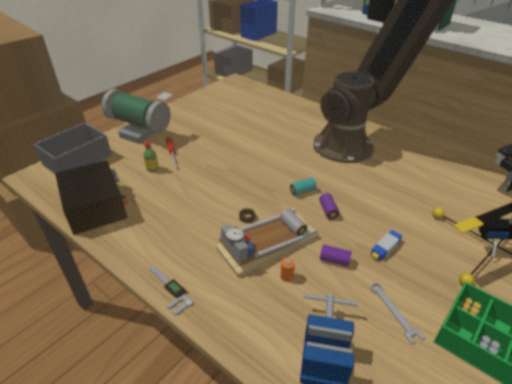

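View pics/top1.png

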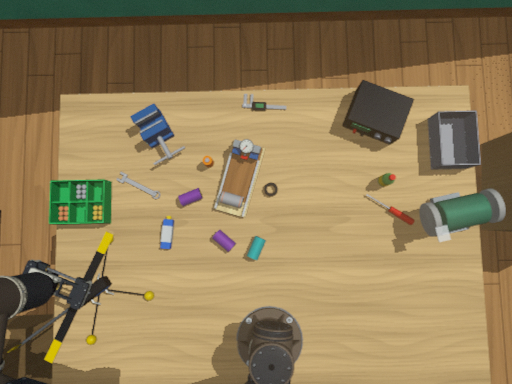

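View pics/wrist1.png

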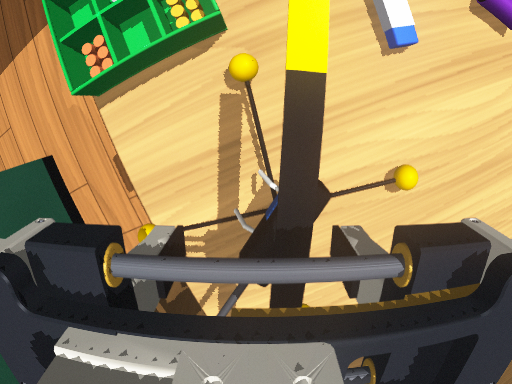

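Run:
```python
from h import *
s=cv2.imread('pics/scene0.png')[195:285,205:360]; t=cv2.imread('pics/top1.png')[125:260,175:285]
cv2.imwrite('pics/cs.png',cv2.resize(s,None,fx=5,fy=5,interpolation=2)); cv2.imwrite('pics/ct.png',cv2.resize(t,None,fx=4.4,fy=4.4,interpolation=2))
```

```text
(no output)
```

View pics/cs.png

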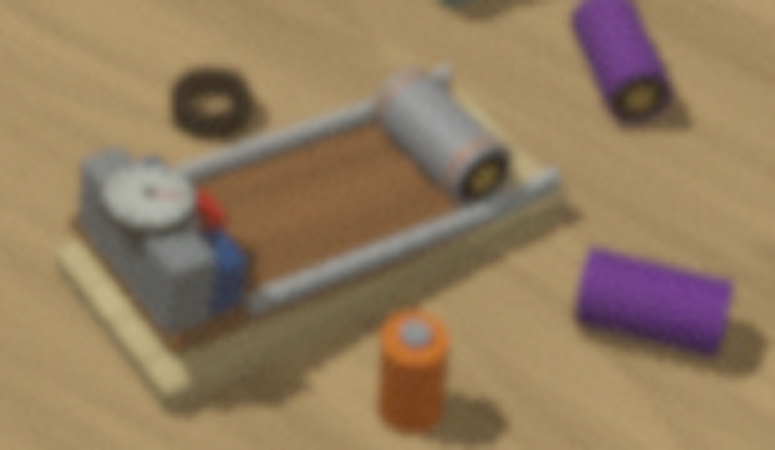

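View pics/ct.png

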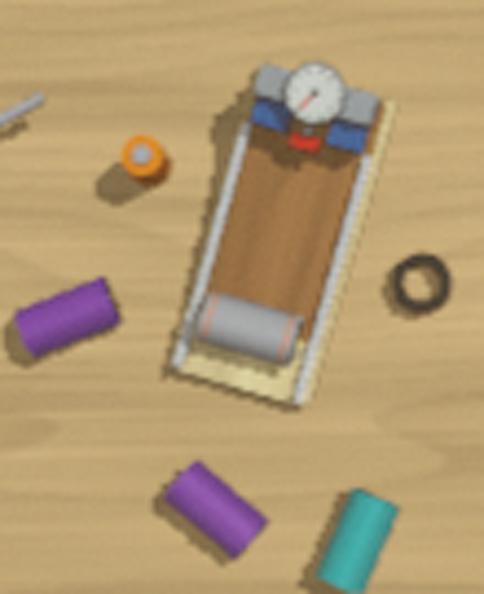

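```bash
cat >> h.py <<'E'
a=0.122
def ramp2g(P):
    P=np.atleast_2d(P).astype(float); x,y,z=P.T
    return np.c_[3+x*np.cos(a)-z*np.sin(a),y,20+x*np.sin(a)+z*np.cos(a)]
def g2w(q,P):
    P=np.atleast_2d(P)/1000.; c,s=np.cos(q[2]),np.sin(q[2])
    return np.c_[q[0]+c*P[:,0]-s*P[:,1],q[1]+s*P[:,0]+c*P[:,1],P[:,2]]
E
cat > fit.py <<'E'
from h import *
from scipy.optimize import least_squares
pt=ctrl.snapshot('top'); ps=ctrl.snapshot('scene')
T=lambda l:np.array(l)/4.4+[175,125]-0.4
S=lambda l:np.array(l)/5+[205,195]-0.4
Gt=np.vstack([ramp2g([[166,48,34],[166,-48,34],[166,18,34],[166,-18,34]]),[[225,-62,20],[-50,-62,20],[-50,62,20]]])
It=T([[252,122],[362,152],[285,132],[328,142],[392,100],[300,403],[172,372]])
Gs=np.vstack([[[225,-62,20],[225,62,20],[-50,62,20]],ramp2g([[166,48,34]])])
Is=S([[65,250],[185,380],[570,190],[245,250]])
f=lambda q:np.r_[(proj(pt,g2w(q,Gt))-It).ravel(),(proj(ps,g2w(q,Gs))-Is).ravel()]
best=least_squares(f,[0.36,0.07,-0.2],loss='soft_l1')
q=best.x; print(q,np.degrees(q[2])); r=f(q).reshape(-1,2); print(np.round(r,1))
lines=[[[-50,62,20],[225,62,20],[225,-62,20],[-50,-62,20],[-50,62,20]],
 [[-50,50,32],[3,50,32]],[[-50,-50,32],[3,-50,32]]]+[ramp2g(l).tolist() for l in
 [[[0,50,10],[166,50,10]],[[0,-50,10],[166,-50,10]],[[166,48,0],[166,48,34],[166,18,34],[166,18,0]],[[166,-48,0],[166,-48,34],[166,-18,34],[166,-18,0]],[[188,48,57],[228,48,57],[228,-48,57],[188,-48,57],[188,48,57]]]]
lines+=[[[0,40,64],[0,-40,64]],[[-22,40,42],[0,40,20],[22,40,42],[0,40,64],[-22,40,42]],[[-22,-40,42],[22,-40,42]]]
for p,n,(u0,v0,w,h),k in [(pt,'ot.png',(175,125,110,110),5),(ps,'os.png',(205,195,155,90),5)]:
    im=cv2.cvtColor(p['image'],cv2.COLOR_RGB2BGR)[v0:v0+h,u0:u0+w]; im=cv2.resize(im,None,fx=k,fy=k,interpolation=2)
    for l in lines:
        uv=((proj(p,g2w(q,np.array(l,float)))-[u0,v0]+0.5)*k).astype(int)
        cv2.polylines(im,[uv.reshape(-1,1,2)],False,(0,255,0),1)
    cv2.imwrite('pics/'+n,im)
E
python3 fit.py
```

```text
[ 0.5168993   0.12592498 -0.29390583] -16.83956366665242
[[-0.6  0.3]
 [-0.3  0.4]
 [-0.2  0.2]
 [-0.5  0.5]
 [ 1.   0.5]
 [ 2.2  1.4]
 [-0.5 -0.4]
 [-2.3 -0.3]
 [-3.4  2.6]
 [-0.1 -0.3]
 [ 1.3  1.8]]
```

View pics/ot.png

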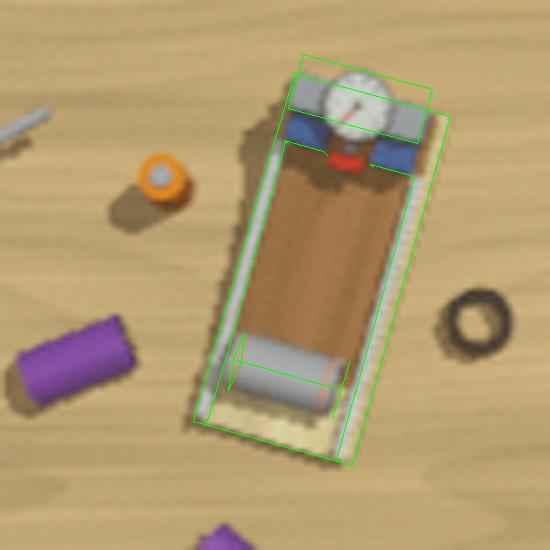

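View pics/os.png

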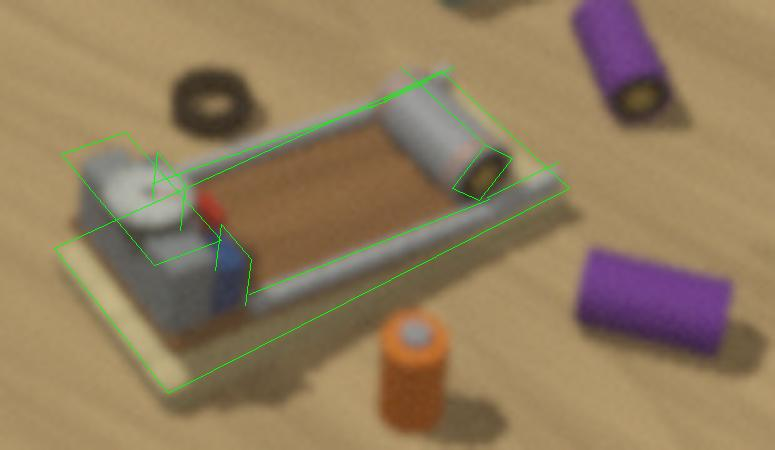

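```bash
python3 - <<'E'
s=open('fit.py').read()
s=s.replace("Gt=np.vstack([ramp2g([[166,48,34],[166,-48,34],[166,18,34],[166,-18,34]])","Gt=np.vstack([ramp2g([[166,48,2],[166,-48,2],[166,18,2],[166,-18,2]])")
s=s.replace("Is=S([[65,250],[185,380],[570,190],[245,250]])","Is=S([[60,247],[178,390],[568,195],[243,243]])")
s=s.replace("Ot","Ot").replace("f=lambda q","""Gr=np.array([[0,40,42.],[0,-40,42]])
f=lambda q""").replace("proj(ps,g2w(q,Gs))-Is).ravel()]","proj(ps,g2w(q,Gs))-Is).ravel(),np.ravel(proj(ps,g2w(q,[[0,40+q[3],42]]))-S([[485,178]])),np.ravel(proj(pt,g2w(q,[[0,q[3],55]]))-T([[248,327]]))]").replace("-0.2]","-0.2,0]")
s=s.replace("[0,40,64],[0,-40,64]","[0,40+q[3],64],[0,-40+q[3],64]")
open('fit.py','w').write(s)
E
python3 fit.py
```

```text
[ 0.51869096  0.12749507 -0.29722274  2.42032341] -17.029608695309683
[[ 0.1  0.6]
 [-0.2  0.6]
 [ 0.3  0.5]
 [-0.2  0.7]
 [ 0.7  0.1]
 [ 1.7  1. ]
 [-1.  -1. ]
 [-1.4  0.7]
 [-2.2  1.2]
 [ 0.4 -0.7]
 [ 1.6  3.8]
 [-0.   0. ]
 [-0.  -0. ]]
```

View pics/ot.png

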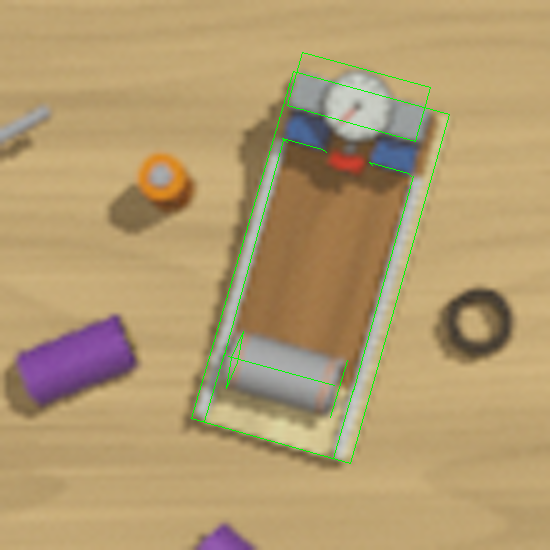

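View pics/os.png

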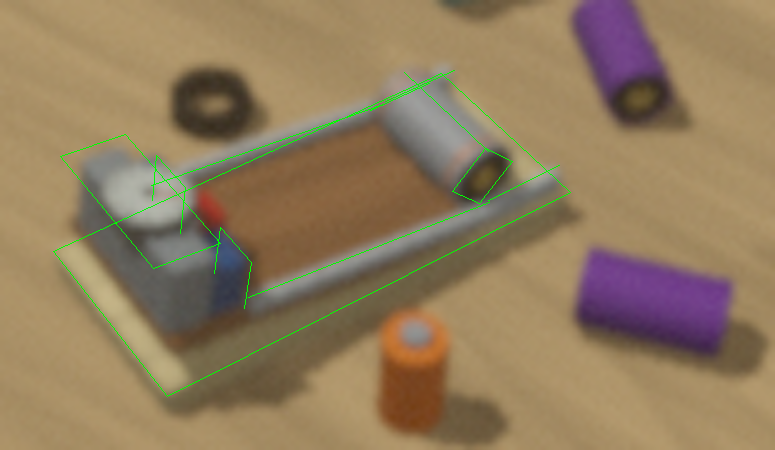

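```bash
cat >> h.py <<'E'
def toolpose(q,xr,zt,y=0):
    """tips centre at ramp x=xr mm, tips at ramp z=zt mm, tool x up ramp"""
    tip=g2w(q,ramp2g([[xr,y,zt+178.1]]))[0]
    ex=g2w([0,0,q[2]],[[np.cos(a)*1000,0,np.sin(a)*1000]])[0]
    ez=-g2w([0,0,q[2]],[[-np.sin(a)*1000,0,np.cos(a)*1000]])[0]
    return tip,np.c_[ex,np.cross(ez,ex),ez]
def delta(o,T):
    R=Ro.from_euler('xyz',o['orientation'],degrees=True)
    return np.round(np.r_[R.inv().apply(T[0]-o['tool_pos']),(R.inv()*Ro.from_matrix(T[1])).as_rotvec()],4)
E
python3 - <<'E'
from h import *
q=[0.5187,0.1275,-0.297]
o=ctrl.get_obs()
for xr,zt in [(-60,120),(-42,11)]:
    T=toolpose(q,xr,zt); print(T[0],delta(o,T))
E
```

```text
[0.42993222 0.15466758 0.30858244] [ 0.338   0.3675  0.0961  0.0059  0.1219 -0.0956]
[0.4597005  0.14555693 0.20258316] [ 0.369   0.3646  0.2021  0.0059  0.1219 -0.0956]
```

{"op": "carry_out", "data": {"moves": "0.0876 0 0 -0.04 0 0 0; 0.0876 0 0 -0.08 0 0 0; 0.0876 0.03 0.03 -0.09 0 0 0; 0.07 0.05 0.06 -0.09 0 0 0; 0.05 0.08 0.09 -0.09 0 0 0; 0.03 0.11 0.12 -0.09 0 0 0; 0.03 0.14 0.15 -0.09 0 0 0; 0.03 0.17 0.18 -0.08 0 0 -0.02; 0.03 0.2 0.21 -0.06 0 0.03 -0.04; 0.03 0.22 0.24 -0.04 0 0.06 -0.06; 0.03 0.25 0.27 -0.02 0 0.09 -0.08; 0.03 0.28 0.3 0 0.006 0.122 -0.096; 0.03 0.3 0.33 0.03 0.006 0.122 -0.096; 0.03 0.32 0.35 0.06 0.006 0.122 -0.096; 0.03 0.335 0.365 0.09 0.006 0.122 -0.096; 0.03 0.338 0.3675 0.096 0.006 0.122 -0.096; 0.03 0.338 0.3675 0.096 0.006 0.122 -0.096; 0.03 0.338 0.3675 0.096 0.006 0.122 -0.096; 0.03 0.338 0.3675 0.096 0.006 0.122 -0.096"}}

```text
clock: 4.1
tool_pos: [0.4303, 0.1558, 0.31]
orientation: [-179.9, -7.1, -17.0]
force: [-0.1, -0.1, -0.1]
opening: 0.0297
```

Run:
```python
from h import *
o=ctrl.get_obs(); print(o['clock'],o['tool_pos'],o['orientation'],o['opening'],o['force'],o['joint_pos'])
p=ctrl.snapshot('wrist'); save(p,'w2.png'); np.savez('w2.npz',**{k:p[k] for k in ['image','K','R','t']})
for l in ['gauge','ramp','stop','roller']:
    print(l,[(np.round(m['at'],1),round(m['confidence'],2)) for m in ctrl.mark_of(p,l)])
p=ctrl.snapshot('scene'); save(p,'s2.png')
```

```text
4.1 [0.43030731 0.15581834 0.30998366] [-179.86697044   -7.0716216   -16.9515469 ] 0.029712180532017095 [-0.11200246 -0.09923322 -0.10362759] [ 47.42132902   3.12186408 -39.38285417   9.00330249 -44.65862638
  19.38124467]
gauge []
ramp []
stop [(array([129.5, 259.2]), 0.49)]
roller [(array([129. , 255.6]), 0.98), (array([282.5, 271.4]), 0.79), (array([164.9, 108.3]), 0.76)]
```

View pics/w2.png

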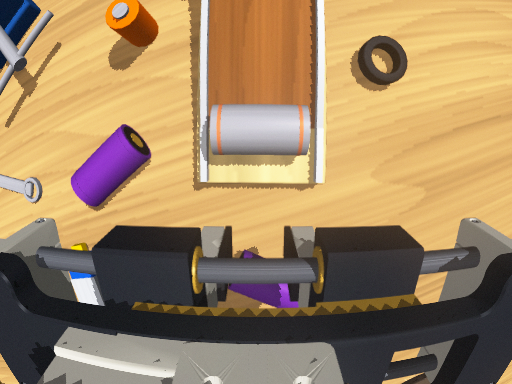

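View pics/s2.png

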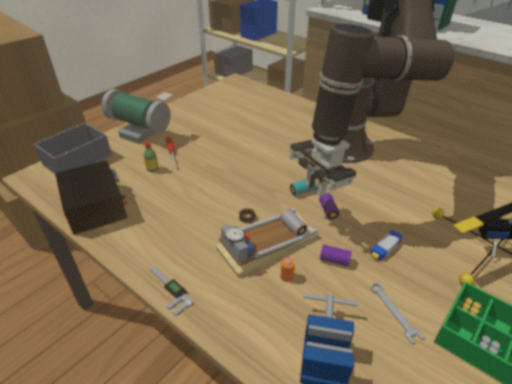

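```bash
cat > wf.py <<'E'
from h import *
import sys
from scipy.optimize import least_squares
def fproj(p,X):
    c=np.asarray(X)@np.array(p['R']).T+p['t']; th=np.arctan2(np.hypot(c[:,0],c[:,1]),c[:,2]); ph=np.arctan2(c[:,1],c[:,0])
    K=p['K']; return np.c_[K[0,2]+K[0,0]*th*np.cos(ph),K[1,2]+K[1,1]*th*np.sin(ph)]
if __name__=='__main__':
    p=dict(np.load('w2.npz'))
    # silhouettes: outer points
    G=np.array([[-50,50,32],[-50,-50,32],[3,50,32],[3,-50,32],[-50,62,20],[-50,-62,20]],float)
    q=np.array([0.5187,0.1275,-0.297])
    print(fproj(p,g2w(q,G)))
    lines=[[[-50,62,20],[150,62,20]],[[150,-62,20],[-50,-62,20],[-50,62,20]],[[-50,50,32],[3,50,32]],[[-50,-50,32],[3,-50,32]],[[0,42,64],[0,-38,64]],[[-50,50,20],[-50,-50,20]],[[3,50,20],[3,-50,20]]]+[ramp2g(l).tolist() for l in [[[0,50,10],[100,50,10]],[[0,-50,10],[100,-50,10]]]]
    im=cv2.resize(cv2.cvtColor(p['image'],cv2.COLOR_RGB2BGR)[0:220,150:370],None,fx=3.5,fy=2.7*3.5/3.5,interpolation=2) if 0 else cv2.resize(cv2.cvtColor(p['image'],cv2.COLOR_RGB2BGR)[0:200,150:370],None,fx=3,fy=3,interpolation=2)
    for l in lines:
        l=np.array(l,float); s=np.linspace(0,1,10)[:,None]
        for A,B in zip(l[:-1],l[1:]):
            uv=((fproj(p,g2w(q,A+(B-A)*s))-[150,0]+.5)*3).astype(int)
            cv2.polylines(im,[uv.reshape(-1,1,2)],False,(0,255,0),1)
    cv2.imwrite('pics/wo.png',im)
E
python3 wf.py
```

```text
[[204.79937037 183.08936148]
 [313.97042216 183.16772454]
 [204.02361293 124.98901174]
 [314.82117091 125.09239866]
 [194.80200899 181.48709786]
 [323.86475437 181.58000008]]
```

View pics/wo.png

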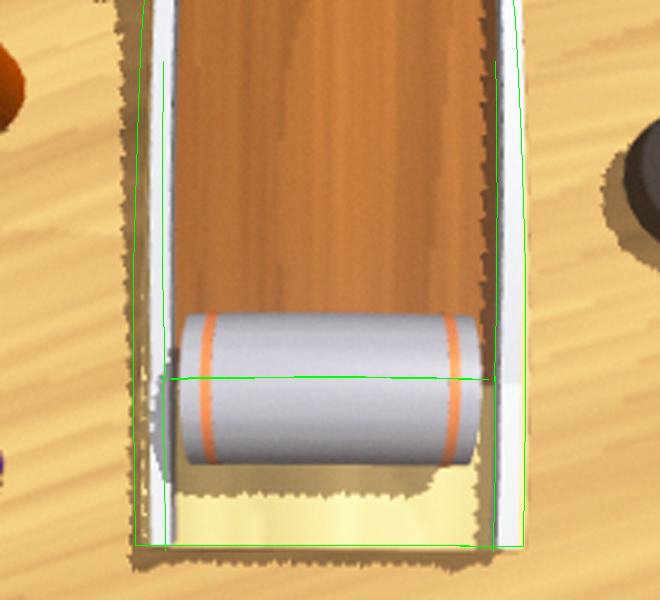

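Run:
```python
from h import *
q=[0.5187,0.1275,-0.297]
o=ctrl.get_obs()
for xr,zt in [(-44,60),(-44,11),(-32,11)]:
    T=toolpose(q,xr,zt,1.5); print(T[0],delta(o,T))
```

```text
[0.45253915 0.14931735 0.25097556] [ 0.016  -0.0011  0.0605 -0.0009 -0.0005  0.0008]
[0.45824126 0.14757221 0.20233977] [ 0.016  -0.0011  0.1095 -0.0009 -0.0005  0.0008]
[0.4696306  0.14408648 0.20380014] [ 0.028  -0.001   0.1095 -0.0009 -0.0005  0.0008]
```

{"op": "carry_out", "data": {"moves": "0.03 0.008 -0.001 0.01 0 0 0; 0.03 0.016 -0.001 0.03 0 0 0; 0.03 0.016 -0.001 0.05 0 0 0; 0.03 0.016 -0.001 0.07 0 0 0; 0.03 0.016 -0.001 0.085 0 0 0; 0.03 0.016 -0.001 0.095 0 0 0; 0.03 0.016 -0.001 0.102 0 0 0; 0.03 0.016 -0.001 0.107 0 0 0; 0.03 0.016 -0.001 0.109 0 0 0; 0.03 0.016 -0.001 0.109 0 0 0"}}

```text
clock: 5.4
tool_pos: [0.4583, 0.1472, 0.2025]
orientation: [-180.0, -7.0, -17.0]
force: [-0.4, 0.5, -1.0]
opening: 0.0297
```

Run:
```python
from h import *
o=ctrl.get_obs(); print(o['clock'],o['tool_pos'],o['orientation'],o['force'])
p=ctrl.snapshot('wrist'); save(p,'w3.png')
p=ctrl.snapshot('scene'); cv2.imwrite('pics/s3.png',cv2.resize(cv2.cvtColor(p['image'],cv2.COLOR_RGB2BGR)[150:280,210:370],None,fx=4.5,fy=4.5,interpolation=2))
```

```text
5.4 [0.45825324 0.14717472 0.20251872] [-179.9831554    -7.00577432  -16.9939829 ] [-0.40604624  0.50845858 -1.02888002]
```

View pics/w3.png

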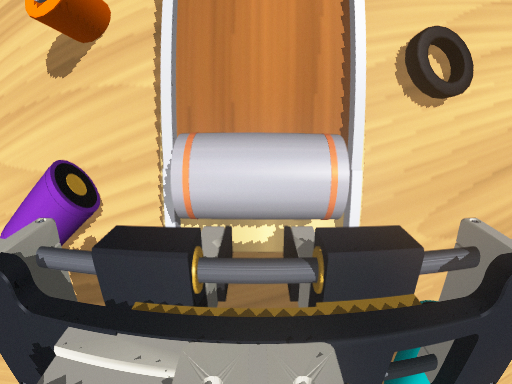

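View pics/s3.png

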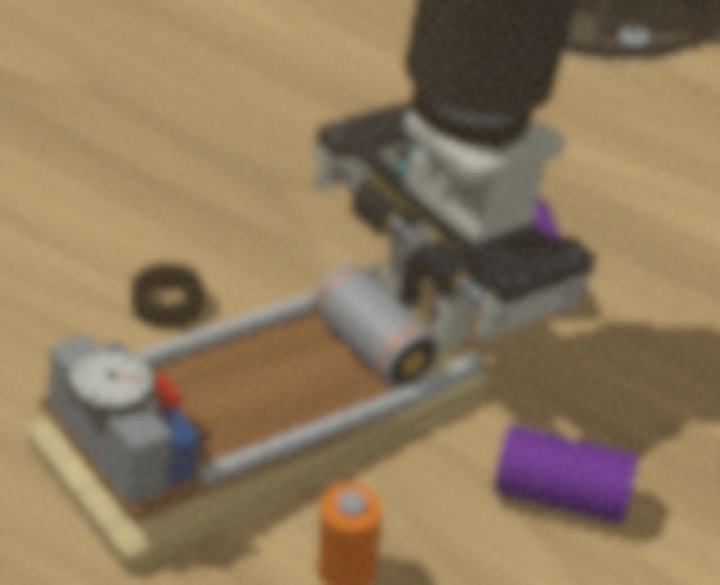

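{"op": "carry_out", "data": {"moves": "0.03 0.002 0 0 0 0 0; 0.03 0.004 0 0 0 0 0; 0.03 0.006 0 0 0 0 0; 0.03 0.007 0 0 0 0 0; 0.03 0.008 0 0 0 0 0; 0.03 0.009 0 0 0 0 0; 0.03 0.01 0 0 0 0 0; 0.03 0.011 0 0 0 0 0; 0.03 0.012 0 0 0 0 0; 0.03 0.013 0 0 0 0 0; 0.03 0.014 0 0 0 0 0; 0.03 0.015 0 0 0 0 0; 0.03 0.016 0 0 0 0 0; 0.03 0.017 0 0 0 0 0; 0.03 0.018 0 0 0 0 0; 0.03 0.019 0 0 0 0 0; 0.03 0.02 0 0 0 0 0"}}

```text
clock: 7.2
tool_pos: [0.4772, 0.1413, 0.2049]
orientation: [-180.0, -7.0, -17.0]
force: [-2.1, 0.9, 1.0]
opening: 0.03
```

Run:
```python
from h import *
o=ctrl.get_obs(); print(o['clock'],o['tool_pos'],o['orientation'],o['force'])
p=ctrl.snapshot('wrist'); save(p,'w4.png')
p=ctrl.snapshot('scene'); cv2.imwrite('pics/s4.png',cv2.resize(cv2.cvtColor(p['image'],cv2.COLOR_RGB2BGR)[150:280,210:370],None,fx=4.5,fy=4.5,interpolation=2))
```

```text
7.2 [0.47722866 0.14132    0.20488761] [-179.9869186    -6.99819633  -16.99908918] [-2.11628818  0.90051462  1.02433752]
```

View pics/w4.png

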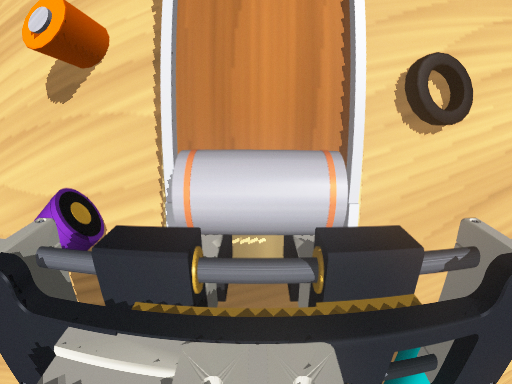

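View pics/s4.png

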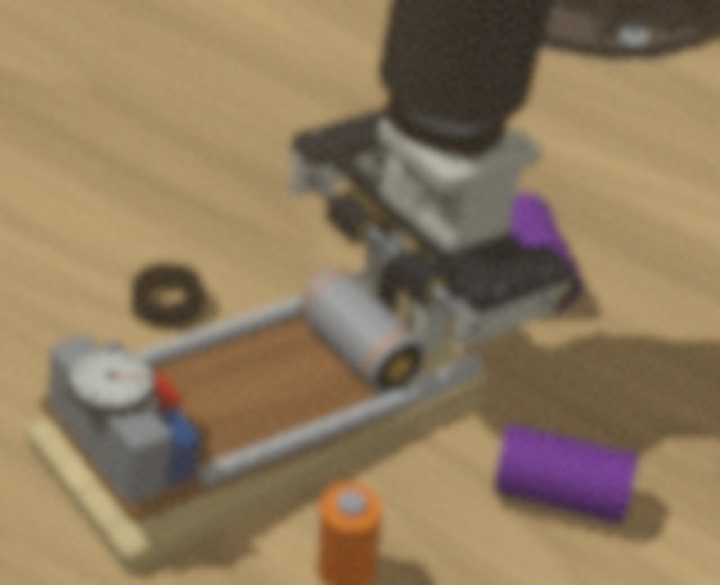

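{"op": "carry_out", "data": {"moves": "0.03 0.0005 0 0 0 0 0; 0.03 0.0015 0 0 0 0 0; 0.03 0.003 0 0 0 0 0; 0.03 0.0045 0 0 0 0 0; 0.03 0.006 0 0 0 0 0; 0.03 0.0075 0 0 0 0 0; 0.03 0.009 0 0 0 0 0; 0.03 0.0105 0 0 0 0 0; 0.03 0.012 0 0 0 0 0; 0.03 0.0135 0 0 0 0 0; 0.03 0.015 0 0 0 0 0; 0.03 0.0165 0 0 0 0 0; 0.03 0.018 0 0 0 0 0; 0.03 0.0195 0 0 0 0 0; 0.03 0.021 0 0 0 0 0; 0.03 0.0225 0 0 0 0 0; 0.03 0.024 0 0 0 0 0; 0.03 0.0255 0 0 0 0 0; 0.03 0.0265 0 0 0 0 0; 0.03 0.027 0 0 0 0 0"}}

```text
clock: 9.3
tool_pos: [0.5029, 0.1335, 0.2082]
orientation: [-180.0, -7.0, -17.0]
force: [-3.4, 1.4, 2.2]
opening: 0.0303
```

Run:
```python
from h import *
o=ctrl.get_obs(); print(o['clock'],o['tool_pos'],o['orientation'],o['force'])
p=ctrl.snapshot('wrist'); save(p,'w5.png')
```

```text
9.3 [0.50286619 0.13346052 0.20815467] [-179.99210774   -6.99659826  -17.00050253] [-3.44494487  1.39754092  2.19813681]
```

View pics/w5.png

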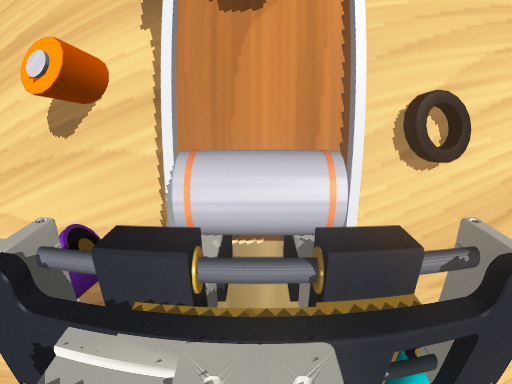

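{"op": "carry_out", "data": {"moves": "0.03 0.0005 0 0 0 0 0; 0.03 0.0015 0 0 0 0 0; 0.03 0.003 0 0 0 0 0; 0.03 0.0045 0 0 0 0 0; 0.03 0.006 0 0 0 0 0; 0.03 0.0075 0 0 0 0 0; 0.03 0.009 0 0 0 0 0; 0.03 0.0105 0 0 0 0 0; 0.03 0.012 0 0 0 0 0; 0.03 0.0135 0 0 0 0 0; 0.03 0.015 0 0 0 0 0; 0.03 0.0165 0 0 0 0 0; 0.03 0.018 0 0 0 0 0; 0.03 0.0195 0 0 0 0 0; 0.03 0.021 0 0 0 0 0; 0.03 0.0225 0 0 0 0 0; 0.03 0.024 0 0 0 0 0; 0.03 0.0255 0 0 0 0 0; 0.03 0.027 0 0 0 0 0; 0.03 0.0285 0 0 0 0 0"}}

```text
clock: 11.35
tool_pos: [0.5299, 0.1252, 0.2116]
orientation: [-180.0, -7.0, -17.0]
force: [-2.6, 1.2, 1.4]
opening: 0.0299
```

{"op": "carry_out", "data": {"moves": "0.03 0.0015 0 0 0 0 0; 0.03 0.003 0 0 0 0 0; 0.03 0.0045 0 0 0 0 0; 0.03 0.006 0 0 0 0 0; 0.03 0.0075 0 0 0 0 0; 0.03 0.009 0 0 0 0 0; 0.03 0.0105 0 0 0 0 0; 0.03 0.012 0 0 0 0 0; 0.03 0.0135 0 0 0 0 0; 0.03 0.015 0 0 0 0 0; 0.03 0.0165 0 0 0 0 0; 0.03 0.018 0 0 0 0 0; 0.03 0.0195 0 0 0 0 0; 0.03 0.021 0 0 0 0 0; 0.03 0.0225 0 0 0 0 0; 0.03 0.024 0 0 0 0 0; 0.03 0.0255 0 0 0 0 0; 0.03 0.027 0 0 0 0 0; 0.03 0.028 0 0 0 0 0; 0.03 0.0285 0 0 0 0 0"}}

```text
clock: 13.35
tool_pos: [0.557, 0.1169, 0.2151]
orientation: [-180.0, -7.0, -17.0]
force: [-3.0, 0.6, 1.4]
opening: 0.0299
```

Run:
```python
from h import *
o=ctrl.get_obs(); print(o['clock'],o['tool_pos'],o['orientation'],o['force'])
q=[0.5187,0.1275,-0.297]
T=toolpose(q,144-22-9.5,11,1.5); print(delta(o,T))
p=ctrl.snapshot('wrist'); save(p,'w6.png')
p=ctrl.snapshot('scene'); cv2.imwrite('pics/s6.png',cv2.resize(cv2.cvtColor(p['image'],cv2.COLOR_RGB2BGR)[150:280,210:370],None,fx=4.5,fy=4.5,interpolation=2))
```

```text
13.35 [0.55698708 0.11693416 0.21509014] [-179.98941397   -6.99800961  -17.0001482 ] [-2.99384128  0.58873869  1.39182281]
[ 0.0523 -0.0004  0.0001 -0.0002 -0.0001  0.0003]
```

View pics/w6.png

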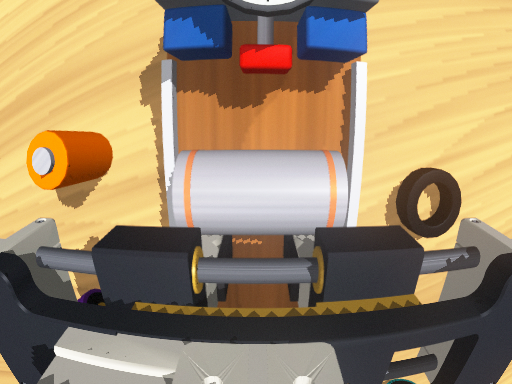

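View pics/s6.png

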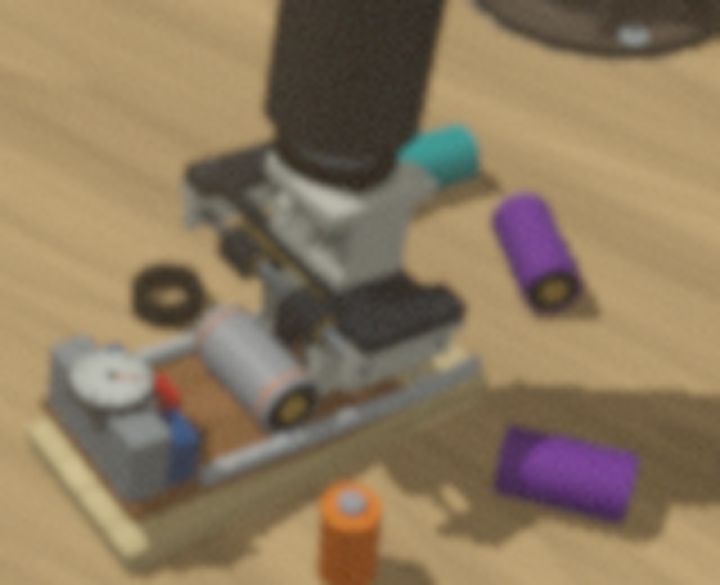

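{"op": "carry_out", "data": {"moves": "0.03 0.001 0 0 0 0 0; 0.03 0.0025 0 0 0 0 0; 0.03 0.004 0 0 0 0 0; 0.03 0.0055 0 0 0 0 0; 0.03 0.007 0 0 0 0 0; 0.03 0.0085 0 0 0 0 0; 0.03 0.01 0 0 0 0 0; 0.03 0.0115 0 0 0 0 0; 0.03 0.013 0 0 0 0 0; 0.03 0.0145 0 0 0 0 0; 0.03 0.016 0 0 0 0 0; 0.03 0.0175 0 0 0 0 0; 0.03 0.019 0 0 0 0 0; 0.03 0.0205 0 0 0 0 0; 0.03 0.022 0 0 0 0 0; 0.03 0.0235 0 0 0 0 0; 0.03 0.025 0 0 0 0 0; 0.03 0.0265 0 0 0 0 0; 0.03 0.028 0 0 0 0 0; 0.03 0.029 0 0 0 0 0"}}

```text
clock: 15.45
tool_pos: [0.5845, 0.1085, 0.2187]
orientation: [-180.0, -7.0, -17.0]
force: [-2.6, 1.3, 1.6]
opening: 0.0302
```

{"op": "carry_out", "data": {"moves": "0.03 0.001 0 0 0 0 0; 0.03 0.002 0 0 0 0 0; 0.03 0.003 0 0 0 0 0; 0.03 0.004 0 0 0 0 0; 0.03 0.005 0 0 0 0 0; 0.03 0.006 0 0 0 0 0; 0.03 0.007 0 0 0 0 0; 0.03 0.008 0 0 0 0 0; 0.03 0.009 0 0 0 0 0; 0.03 0.01 0 0 0 0 0; 0.03 0.011 0 0 0 0 0; 0.03 0.012 0 0 0 0 0; 0.03 0.013 0 0 0 0 0"}}

```text
clock: 16.75
tool_pos: [0.5961, 0.1049, 0.2201]
orientation: [180.0, -6.9, -17.0]
force: [-8.3, 4.2, 5.0]
opening: 0.03
```

Run:
```python
from h import *
o=ctrl.get_obs(); print(o['clock'],o['tool_pos'],o['orientation'],o['force'])
q=[0.5187,0.1275,-0.297]
T=toolpose(q,144-22-9.5,11,1.5); print(delta(o,T))
p=ctrl.snapshot('wrist'); save(p,'w7.png')
```

```text
16.75 [0.59609536 0.1048542  0.22009102] [179.97652616  -6.92696662 -16.99922307] [-8.26855692  4.24906263  4.99868556]
[ 0.0111 -0.0005  0.      0.0004  0.0011  0.0003]
```

View pics/w7.png

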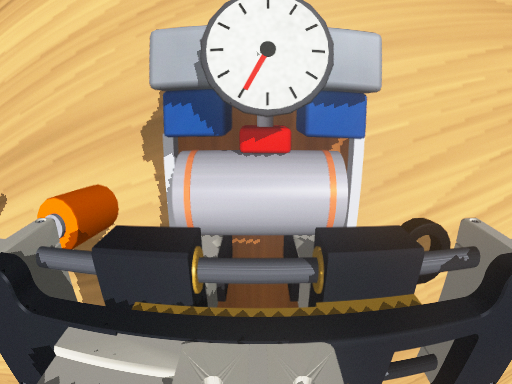

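{"op": "carry_out", "data": {"moves": "0.03 0.0008 0 0 0 0 0; 0.03 0.0016 0 0 0 0 0; 0.03 0.0024 0 0 0 0 0; 0.03 0.0032 0 0 0 0 0; 0.03 0.004 0 0 0 0 0; 0.03 0.0048 0 0 0 0 0; 0.03 0.0056 0 0 0 0 0; 0.03 0.0064 0 0 0 0 0; 0.03 0.0072 0 0 0 0 0; 0.03 0.008 0 0 0 0 0"}}

```text
clock: 17.8
tool_pos: [0.6032, 0.1027, 0.2209]
orientation: [180.0, -6.9, -17.0]
force: [-11.4, 7.0, 6.5]
opening: 0.0298
```

Run:
```python
from h import *
o=ctrl.get_obs(); print(o['clock'],o['tool_pos'],o['orientation'],o['force'])
q=[0.5187,0.1275,-0.297]
T=toolpose(q,144-22-9.5,11,1.5); print(delta(o,T))
p=ctrl.snapshot('wrist'); cv2.imwrite('pics/w8.png',cv2.resize(cv2.cvtColor(p['image'],cv2.COLOR_RGB2BGR)[20:250,140:390],None,fx=2.5,fy=2.5,interpolation=2))
```

```text
17.8 [0.60318832 0.10267668 0.22094354] [179.9547857   -6.87796177 -16.98986001] [-11.36206556   6.9561778    6.47431598]
[ 0.0036 -0.0005 -0.      0.0007  0.002   0.0005]
```

View pics/w8.png

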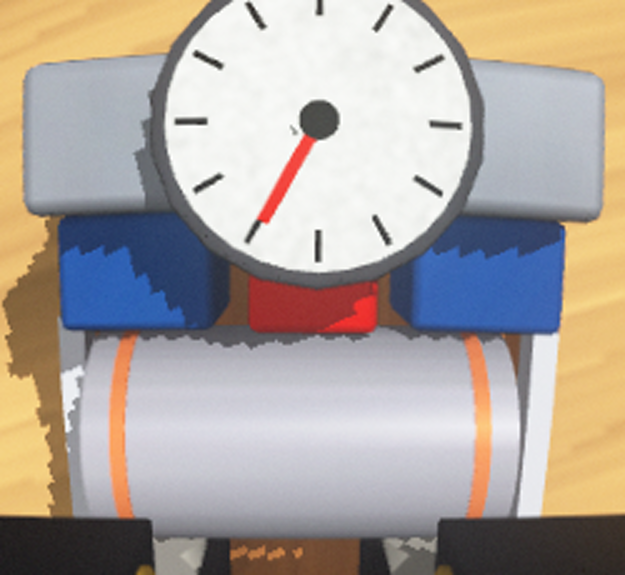

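{"op": "carry_out", "data": {"moves": "0.03 0.0005 0 0 0 0 0; 0.03 0.001 0 0 0 0 0; 0.03 0.0015 0 0 0 0 0; 0.03 0.002 0 0 0 0 0; 0.03 0.0025 0 0 0 0 0; 0.03 0.003 0 0 0 0 0"}}

```text
clock: 18.45
tool_pos: [0.6045, 0.1023, 0.221]
orientation: [179.9, -6.7, -17.0]
force: [-24.2, 14.1, 12.8]
opening: 0.0301
```

```bash
cat > st.py <<'E'
from h import *
import sys
o=ctrl.get_obs(); print(o['clock'],o['tool_pos'],o['orientation'],o['force'],o['moment'])
q=[0.5187,0.1275,-0.297]
T=toolpose(q,144-22-9.5,11,1.5); print(delta(o,T),'force tool',T[1].T@o['force'])
p=ctrl.snapshot('wrist'); cv2.imwrite('pics/%s.png'%sys.argv[1],cv2.resize(cv2.cvtColor(p['image'],cv2.COLOR_RGB2BGR)[20:250,140:390],None,fx=2.5,fy=2.5,interpolation=2))
E
python3 st.py w9
```

```text
18.45 [0.60447223 0.1022714  0.22104193] [179.91318852  -6.7251783  -17.0063764 ] [-24.16537266  14.05331672  12.84224517] [5.1212857  8.38311187 0.40397233]
[ 0.0023 -0.0005 -0.0001  0.0015  0.0046  0.0002] force tool [-25.45493467  -6.36597923 -16.05941522]
```

View pics/w9.png

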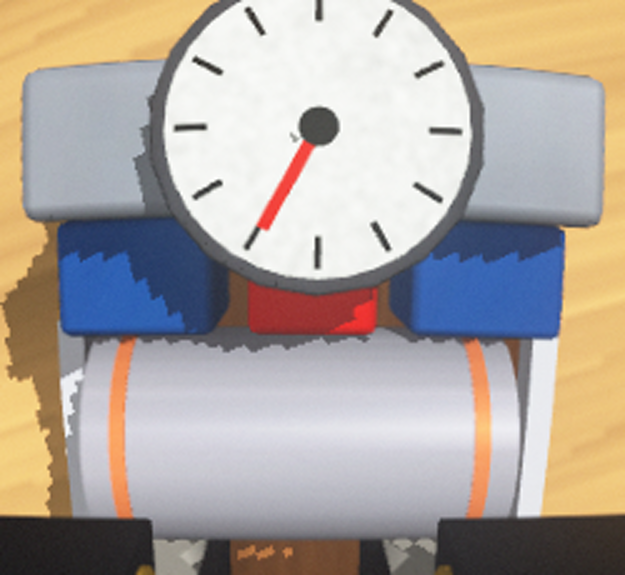

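{"op": "carry_out", "data": {"moves": "0.03 -0.0002 0 0 0 0 0; 0.03 -0.0004 0 0 0 0 0; 0.03 -0.0006 0 0 0 0 0; 0.03 -0.0006 0 0 0 0 0; 0.03 -0.0006 0 0 0 0 0"}}

```text
clock: 19.0
tool_pos: [0.6043, 0.1024, 0.2211]
orientation: [179.9, -6.8, -17.0]
force: [-20.1, 10.3, 11.2]
opening: 0.0304
```

```bash
python3 st.py w10;  python3 - <<'E'
from h import *
p=ctrl.snapshot('scene'); cv2.imwrite('pics/s10.png',cv2.resize(cv2.cvtColor(p['image'],cv2.COLOR_RGB2BGR)[190:280,205:325],None,fx=6,fy=6,interpolation=2))
E
```

```text
19.0 [0.60428933 0.10235611 0.221053  ] [179.92408588  -6.76972281 -16.99768932] [-20.11587112  10.25693178  11.19949599] [3.89183069 6.70446611 0.23261726]
[ 0.0025 -0.0005 -0.      0.0013  0.0038  0.0003] force tool [-20.70866026  -3.92090303 -13.8224289 ]
```

View pics/w10.png

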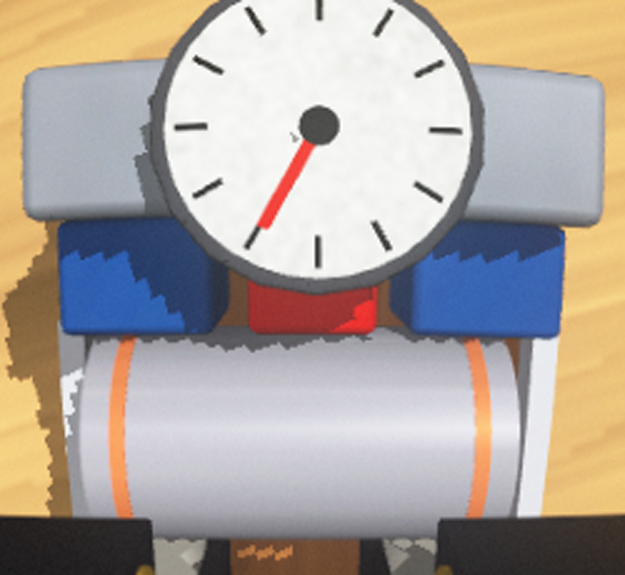

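View pics/s10.png

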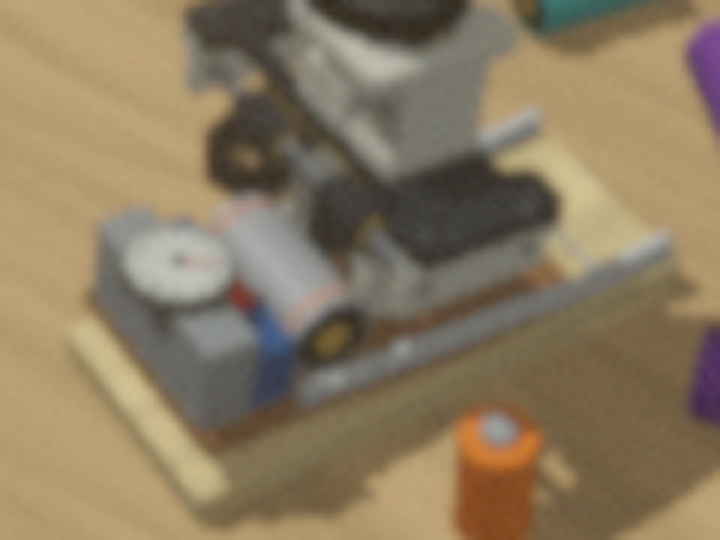

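Run:
```python
from h import *
o=ctrl.get_obs(); print(o['clock'],o['tool_pos'],o['force'],o['opening'])
print(ctrl.close_job())
```

```text
19.1 [0.60428265 0.10233929 0.22099722] [-19.44462045  10.98084112  10.49308692] 0.029864854162730416
the job is handed in; nothing more can be done
None
```

I pushed the steel roller up the ramp to the stops at about 10–15 mm/s with two fingertips set 30 mm apart. I slowed to 5–8 mm/s over the last part, and did not grip, lift or let the roller go. I handed the job in at 19.1 s with the fingers still pressing on it.

**Seating:** In the last wrist picture the roller lies square against both blue blocks, and the red feeler's face is flush with theirs (within a pixel). The tool stopped advancing there while the push rose steeply.

**Forces:** The push peaked at about 25 N along the ramp (about 30 N in total). I then backed off 0.6 mm, and the fingers now hold with about 20 N along the ramp, steady, against the feeler's 4 N.

**What disagreed or could not be checked:**
- The tool stopped about 2.5 mm short of the end position I had worked out from the first pictures. I put that down to error in my gauge fit, because the force and the picture both show contact.
- The dial needle did not visibly move, so I did not use it as evidence.
- About 4 N sideways, and about 14 N of upward friction on the fingers, remained in the hold.

I saw nothing else on the table moved.

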